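# Index the rotary table and twist the cap off a hydraulic coupling

## Robot

A 7-joint arm with a two-finger parallel gripper is mounted at the origin on the work surface. World frame = base frame: x ahead of the robot, y to its left, z up, the work surface at z = 0. Lengths are in mm, angles in degrees, forces in N, time in s.
With the tool pointing down it reaches from about 350 to 900 mm from the base axis. Payload 19.9 kg.
Tool frame: the origin (TCP) lies between the finger pads; the fingertips stand ctrl.nose_length ahead of it and the grasp point (between the pads) lies 8 mm behind it (ctrl.nose_length is the distance from the TCP to the fingertips, in mm); z points along the fingers, y is the line along which they close (so a half turn about z gives the same grasp; the last joint's range is limited). The gripper opens to 85 mm and grips with 20 to 120 N. Pads are 22 mm wide; open, the fingers measure 114 mm over their backs; the gripper's body (76 mm by 85 mm) begins 54 mm behind the grasp point. The pads swing forward as they close: fully open they stand 13 mm farther back than shut.
Start: joints at [-2.378, 23.915, -0.59, 92.452, 0.269, 63.638, -3.037], TCP at [624.982, 0.003, 242.26] pointing down, gripper open.
Joint ranges: [-161.28, 161.28], [-22.2, 115.67], [-73.04, 71.86], [3.21, 147.25], [-68.34, 248.33], [10.77, 114.83], [-161.83, 161.83]. Speed limits (degrees/s): [108.29, 108.29, 136.94, 136.94, 172.46, 172.46, 172.46].

## Interface

Orientations are given as [roll, pitch, yaw] about the fixed x, y, z axes, in that order (R = Rz(yaw) Ry(pitch) Rx(roll)).
In Python, from plant import telemetry, camera, order, ctrl gives the robot as it stands.
- The arm moves only by the tool carry_out, never from a script. Its argument "plan" is a list of rows, each a list of 4 numbers: the shift along the world's x, y, z in m, then the turn about the world's z in degrees. A call has 1 to 10 rows; each row shifts and turns the commanded pose from where the row before left it; what a row does not reach is not made up. A row lasts 1/10 s, in which the tool goes at most 50 mm and 8.59 degrees, less where a joint would pass 70% of its speed; a pose out of reach is approached as far as the arm can. A call with a gripper value outside its range is refused whole. "gripper" is the opening, from -1 (shut) to 1 (fully open), set as the call begins (left out, the last holds). The fingers move at their own pace and stop on an object; "squeeze" is the grip in N (left out, the last holds). Time passes only in rows, so rows that do not move let the fingers close. It gives the time, the measured TCP pose, the force, the opening and the grip force at its end, in the units of the state.
- telemetry.state(): the state, without advancing time (a new reading comes with each control period).
- camera(name): name is "scene" or "side" or "wrist"; returns a dict with "img" (400x640x3 uint8, blue, green, red), "camera_matrix" (3x3 intrinsics, pixels), "position" and "attitude" of the camera in the world; the wrist camera has in their place "tool_from_camera" (4x4, takes a point from camera to tool coordinates, whose origin is the TCP and whose axes are the flange's). Camera axes: x right, y up, looking along -z (the intrinsics and any distortion apply to the point x, -y, -z); pixel columns grow to the right and rows downward; lengths in mm; the calibration is good to about 2 mm. A picture is of the moment at which its call begins: read the wrist's pose just before it. There is no depth.
- order.sign_off(): hands the job in; it is judged then, once.
The state is a dict: "time_s": time; "joint_positions": joint angles; "qd": joint speeds; "joint_efforts": joint torques, N m; "tool_pos": TCP position; "eef_rot": TCP orientation; "force": force on the tool from outside, world axes, zero at the start; "torque": the same for the moment, N m; "finger_gap": finger opening in mm; "finger_force": force on a finger pad.
Only numpy, scipy, OpenCV 4.12 (cv2) and the standard library are available. Lean on these libraries where they do the work, as an engineer would, in place of code of your own. Each camera call takes 0.05 s, during which the arm holds its last target. There are 200 camera calls.

## Task

Turn the rotary table one click, so that the capped hydraulic coupling comes to the station marked by the steel pointer on the base, and leave the table clicked in there. Then twist the tight cap anticlockwise until its lugs let go and stop there, with the coupling kept down in its nest and the table in its click, lift the cap off and finish while still holding it level, a couple of centimetres straight above the coupling's open mouth. Leave the uncapped coupling in its nest and the things on the bench where they are.

Things in the scene. Friction and masses are not known exactly. Their poses are not given: they have to be found in the camera images.
- hub (a point): On the vertical axis of the rotary table, at the disc's top surface, 30 mm above the bench. The table is an aluminium disc, diameter 272 mm, on a fixed grey base plate 280 x 280 mm; a dark hub (diameter 44 mm, 10 mm high) marks the middle. x points from the station through the hub to the far side of the base, z up.
- station (a point): Fixed place, 95 mm from the hub axis along the base's -x, 30 mm above the bench, where the centre of the capped coupling's foot must come. A steel block with a pointed plate on it marks it at the edge of the base, 153 mm from the hub axis. It does not turn with the disc.
- turntable (a joint): Disc angle, rad, positive anticlockwise from above, 0 at the start. A sprung roller clicks in at -1.571, 0 and 1.571; end stops at +-1.68. Leaving or entering a click takes about 1 to 1.4 N m (9 to 13 N at the post); between clicks about 0.2; within 0.05 rad of a click the roller pulls it in. Turn it +1.571 or -1.571, whichever brings the capped coupling to the station.
- handle_grip (a point): On the axis of the handle post, 24 mm below its top: an upright round steel post, diameter 18 mm, on the disc 113 mm from the hub axis; its top is 136 mm, this point 112 mm above the bench. At the start it stands on the side away from the station. Pinched across its path with the fingers turning along it does not slip; it may also be pushed.
- nest_left (a point): Centre of the floor of one hexagonal nest on the disc, 95 mm from the hub axis (walls 14 mm high, 47.5 mm across flats). At the start it is 90 degrees clockwise, seen from above, from the station. It turns with the disc.
- nest_right (a point): Centre of the floor of the nest opposite to nest_left, at the start 90 degrees anticlockwise, seen from above, from the station. It turns with the disc. A third, empty nest is at the station at the start.
- coupling: The capped coupling: loose, steel, about 0.55 kg, origin at the centre of its foot. Hexagonal body 46 mm across flats, 45 mm tall, kept from turning by its nest (about 3 degrees of play either way); above it a neck, diameter 40 mm, with three lug rails. Its brass poppet presses the cap up with about 20 N, which makes it tight. It starts in nest_left or nest_right.
- coupling_mouth (a point): Centre of the capped coupling's mouth (top of the neck, hidden under the cap), 65 mm above its foot and 95 mm above the bench when it sits in its nest. z points up along the coupling.
- cap_mid (a point): Centre (half-way up) of the round black ribbed plastic cap: diameter 57 mm, 26 mm tall, 0.07 kg, centre 91 mm above the bench when closed. Opens anticlockwise from above with about 0.2 to 0.4 N m: its 3 inner lugs let go after 40 to 60 degrees and can meet the next stops from 85 on, so 72 to 75 suits. Freed, the poppet lifts it 4 mm; its skirt clears the mouth 18 mm higher. z up.
- bare_mouth (a point): Centre of the mouth of the second coupling, equal in size but without a cap, in the other one of the two side nests; mouth 95 mm above the bench. It rides on the disc and must stay in its nest.
- elbow: Bystander: a steel elbow fitting, about 75 x 65 x 34 mm, loose on the bench to the right; origin at one end of its pipe, on the bench.
- wrench: Bystander: a steel open-ended wrench, 200 mm long, lying on the bench to the right; origin under its middle.
- partbin: Bystander: a blue open plastic bin, 140 x 110 x 70 mm, on the bench to the left; origin under its centre.

How it is judged (in metres and radians):
On the way, in this order (a step that is already met when the one before it is completed fails the run):
1. the disc has clicked in with the still capped coupling at the station (horizontal distance between coupling_mouth and station below 0.008 m and z of cap_mid in the frame of coupling_mouth below 0.002 m and horizontal distance between cap_mid and coupling_mouth below 0.004 m and (value of joint turntable above 1.52 rad or value of joint turntable below -1.52 rad) and contact force between the fingers and turntable below 0.1 N), for 0.3 s.
2. the cap has let go and come off the neck while the coupling stayed braced at the station (z of cap_mid in the frame of coupling_mouth above 0.015 m and horizontal distance between coupling_mouth and station below 0.008 m and contact force between cap and coupling below 0.1 N), for 0.1 s.
At the end, for the whole second after the job is handed in: Disc clicked in within 0.05 rad; capped coupling seated upright, within 8 mm of the station; cap off, held by the fingers alone, at rest, level within 0.2 rad, within 15 mm of the coupling's axis, skirt 5 to 50 mm above the mouth; bare coupling still in its nest (z of cap_mid in the frame of coupling_mouth between 0.018 and 0.063 m and horizontal distance between cap_mid and coupling_mouth below 0.015 m and angle between cap_mid's own z axis and vertical below 0.2 rad and contact force between the fingers and cap above 1 N and contact force between cap and coupling below 0.1 N and linear speed of cap below 0.03 m/s and horizontal distance between coupling_mouth and station below 0.008 m and angle between coupling_mouth's own z axis and vertical below 0.08 rad and z of coupling_mouth in the frame of station below 0.069 m and (value of joint turntable above 1.52 rad or value of joint turntable below -1.52 rad) and (distance between bare_mouth and nest_left below 0.07 m or distance between bare_mouth and nest_right below 0.07 m)); the arm keeps its last pose, push and grip.
It fails at once if the capped coupling was pulled more than 8 mm up in its nest (z of coupling_mouth in the frame of station above 0.073 m).
It fails at once if the bare coupling was knocked or pulled out of its nest (angle between bare_mouth's own z axis and vertical above 0.3 rad or z of bare_mouth in the frame of station above 0.076 m).
It fails at once if a bystander on the bench was moved more than 25 mm (distance of any of elbow, wrench, partbin from where it was at the start of the episode above 0.025 m).
It also fails if it takes over 51 s, if anything falls off the work surface, if the arm or the gripper's body presses on something with over 40 N, if the wrist force passes 120 N, or if a joint passes its speed limit or range.

## Working session

There is one attempt and no reset: what is moved stays moved. The work goes in short steps, Python scripts to look and compute and a tool call to move; the robot and the scene stay as the last step left them, time stands still between calls to the robot, and variables do not carry over. Pictures are saved under pics/ and viewed, at most 10 in all, crops included, and the job is handed in when it is done.

Besides the shell and the picture viewer there is one more tool, called after "Emit:" as a command line: name --pt "numbers of a row" for each row, then --argument value for the rest. carry_out: Moves the arm, as the interface text tells. Its arguments: {"type":"object","properties":{"plan":{"type":"array"},"gripper":{"type":"number"},"squeeze":{"type":"number"}},"required":["plan"]}

```bash
mkdir -p pics; cat > h.py <<'E'
import numpy as np, cv2
from plant import telemetry, camera, order, ctrl
E
python3 - <<'E'
from h import *
print(telemetry.state(), ctrl.nose_length)
for n in("scene","side"):
    c=camera(n); cv2.imwrite(f"pics/{n}0.png",c["img"]); print({k:v for k,v in c.items() if k!="img"})
E
```

```text
{'time_s': 0.0, 'joint_positions': array([-2.3781101 , 23.94962696, -0.59251917, 92.48636955,  0.26883678,
       63.63973242, -3.03783842]), 'qd': array([ 0.07892081, -0.07355723,  0.04918789, -0.0328858 , -0.02970553,
        0.06568907, -0.03426609]), 'joint_efforts': array([ 3.43503270e-04, -8.64444852e+01,  6.79280274e-01, -4.34903777e+01,
        1.92400004e-02,  7.37222959e-03,  1.31192037e-04]), 'tool_pos': array([6.24647312e+02, 1.78316995e-02, 2.41636595e+02]), 'eef_rot': array([-1.79925774e+02,  4.14761084e-03,  9.00014627e+01]), 'force': array([-0.25081275, -0.30774536,  0.26229378]), 'torque': array([-0.04419985, -0.03761449,  0.03248966]), 'finger_force': 0.0, 'finger_gap': 85.24223692727553} 11.0
{'camera_matrix': array([[520.29115683,   0.        , 312.6811608 ],
       [  0.        , 520.29115683, 201.35873795],
       [  0.        ,   0.        ,   1.        ]]), 'position': array([1074.3970946 , -499.34658525, 1378.73008345]), 'attitude': array([29.58856127,  0.35712678, 46.17854114])}
{'camera_matrix': array([[371.92219072,   0.        , 321.5806288 ],
       [  0.        , 371.92219072, 197.69224144],
       [  0.        ,   0.        ,   1.        ]]), 'position': array([ 189.37234593, -861.90735663,  606.38787803]), 'attitude': array([ 60.30358994,  -1.04912239, -22.92972595])}
```

View pics/scene0.png

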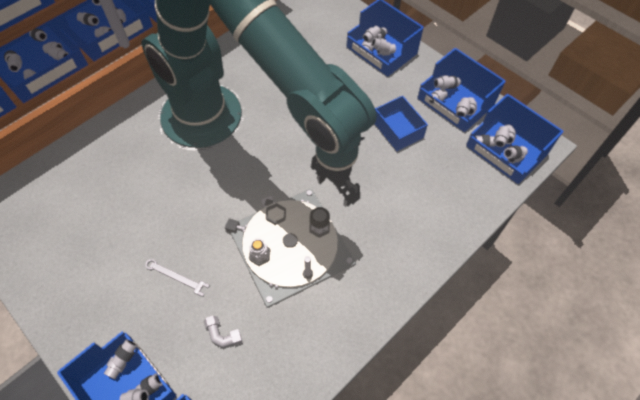

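View pics/side0.png

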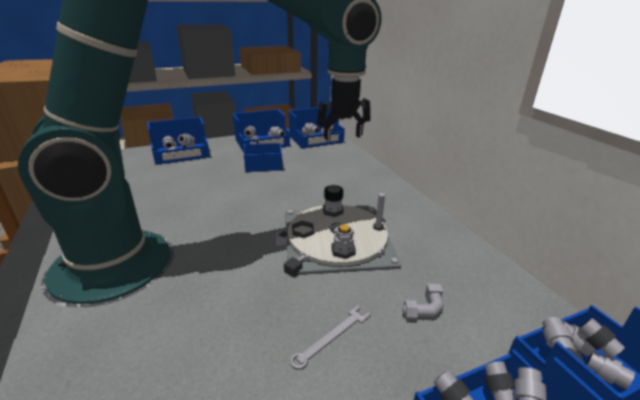

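```bash
cat >> h.py <<'E'
from scipy.spatial.transform import Rotation as R
def ray(c,p):
    d=np.linalg.inv(c["camera_matrix"])@[p[0],p[1],1]; d=d*[1,-1,-1]
    A=c["attitude"]; return np.array(c["position"]),R.from_euler("xyz",A,degrees=True).as_matrix()@d
def onz(c,p,z):
    o,d=ray(c,p); return o+d*(z-o[2])/d[2]
def proj(c,X):
    A=R.from_euler("xyz",c["attitude"],degrees=True).as_matrix()
    v=A.T@(np.array(X)-c["position"]); v=v*[1,-1,-1]; q=c["camera_matrix"]@v; return q[:2]/q[2]
E
python3 - <<'E'
from h import *
a=camera("scene"); b=camera("side")
def crop(c,x,y,w,h,s): return cv2.resize(c["img"][y:y+h,x:x+w],None,fx=s,fy=s,interpolation=cv2.INTER_CUBIC)
cv2.imwrite("pics/c1.png",crop(a,220,180,140,130,5)[:600]); cv2.imwrite("pics/c2.png",crop(b,275,175,140,110,5))
for n,p,z in(("cap",(319,210),104),("post",(308,259),136),("hub",(290,240),40),("bare",(258,244),95),("pointer",(232,227),30)): print(n,onz(a,p,z))
for n,p,z in(("cap",(333,188),104),("post",(381,195),136),("bare",(344,229),95)): print(n,onz(b,p,z))
E
```

```text
cap [578.92145022 -10.41545119 104.        ]
post [ 675.09245476 -143.64400117  136.        ]
hub [ 566.44550445 -112.72123029   40.        ]
bare [ 535.81262414 -199.19589      95.        ]
pointer [ 415.00058849 -202.82274911   30.        ]
cap [593.41817205 -14.26694476 104.        ]
post [ 668.54931394 -148.15812738  136.        ]
bare [ 538.46521889 -200.209393     95.        ]
```

View pics/c1.png

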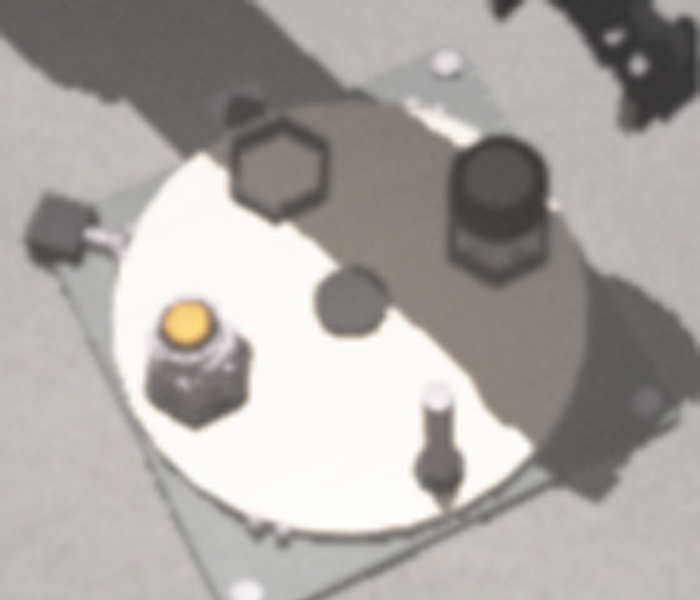

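View pics/c2.png

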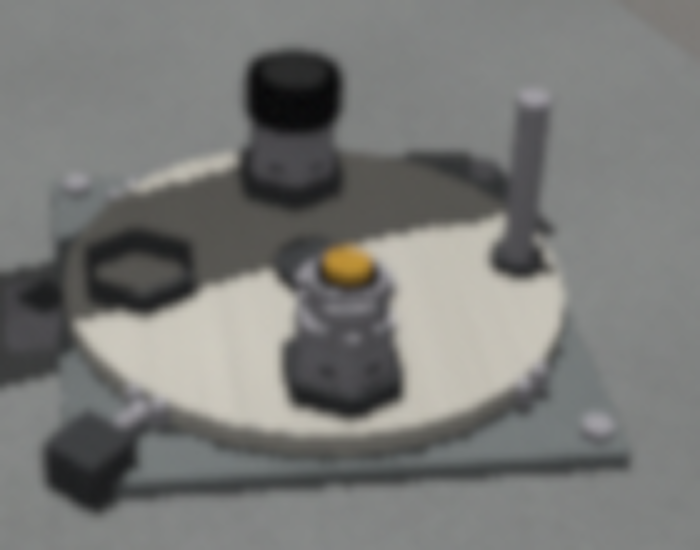

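```bash
python3 - <<'E'
from h import *
from scipy.optimize import least_squares
a=camera("scene"); b=camera("side")
ob=[(a,(319.8,215.4),90,95,104,1),(a,(307.4,259),0,113,136,1),(a,(276,214.2),180,95,44,1),(a,(290,240.2),0,0,40,1),(a,(257.6,244.4),-90,95,97,.5),
(b,(333.8,189),90,95,104,1),(b,(381.8,194.4),0,113,136,1),(b,(303,229),180,95,44,1),(b,(344.4,227.4),-90,95,97,.5)]
sg=1
def X(p,an,r,z):
    t=np.radians(p[2]-an*1.0); return [p[0]+r*np.cos(np.radians(p[2]+an)),p[1]+r*np.sin(np.radians(p[2]+an)),z]
f=lambda p:np.concatenate([(proj(c,X(p,an,r,z))-q)*w for c,q,an,r,z,w in ob])
s=least_squares(f,[570,-110,-20],loss="soft_l1"); print(s.x); print(f(s.x).reshape(-1,2).round(1))
for an,r,z in((0,113,112),(90,113,112),(180,95,91),(90,95,104),(-90,95,95)): print(an,np.round(X(s.x,an,r,z),1))
for c in(a,b): 
  print(c["img"].shape)
for c,q,an,r,z,w in ob: print(an,r,onz(c,q,z).round(1))
E
```

```text
[ 565.97670318 -112.61317801  -16.43413271]
[[-0.2  0.2]
 [ 0.1  0. ]
 [-0.5 -1.1]
 [-0.1 -0.3]
 [-0.1  0.6]
 [ 0.1  0.2]
 [ 0.4 -0.4]
 [-0.  -2. ]
 [ 0.3  0.8]]
0 [ 674.4 -144.6  112. ]
90 [597.9  -4.2 112. ]
180 [474.9 -85.7  91. ]
90 [592.9 -21.5 104. ]
-90 [ 539.1 -203.7   95. ]
(400, 640, 3)
(400, 640, 3)
90 95 [592.7 -20.7 104. ]
0 113 [ 674.  -144.8  136. ]
180 95 [478.6 -87.1  44. ]
0 0 [ 566.9 -113.1   40. ]
-90 95 [ 536.8 -201.2   97. ]
90 95 [593.1 -20.6 104. ]
0 113 [ 672.2 -146.1  136. ]
180 95 [471.6 -94.4  44. ]
-90 95 [ 541. -197.   97.]
```

Emit:
carry_out --pt "0.008 -0.024 0 -2.8" --pt "0.008 -0.024 0 -2.8" --pt "0.008 -0.024 0 -2.8" --pt "0.008 -0.024 -0.01 -2.8" --pt "0.009 -0.024 -0.02 -2.6" --pt "0.0085 -0.0245 -0.02 -2.6" --pt "0 0 -0.015 0" --pt "0 0 0 0" --pt "0 0 0 0" --gripper 1

```text
time_s: 1.2
tool_pos: [674.5, -144.3, 177.1]
eef_rot: [-180.0, -0.0, 73.6]
force: [0.6, -0.5, 1.0]
finger_gap: 85.4
finger_force: 0.0
```

```bash
python3 - <<'E'
from h import *
s=telemetry.state();c=camera("wrist");print(s["time_s"],s["tool_pos"],s["eef_rot"],s["force"]);cv2.imwrite("pics/w1.png",c["img"])
print(c["tool_from_camera"],c["camera_matrix"])
# predicted pixel of post top
T=np.eye(4);T[:3,:3]=R.from_euler("xyz",s["eef_rot"],degrees=True).as_matrix();T[:3,3]=s["tool_pos"]
W=T@np.array(c["tool_from_camera"])
def P(X):
    v=(np.linalg.inv(W)@np.r_[X,1])[:3]*[1,-1,-1];q=c["camera_matrix"]@v;return q[:2]/q[2]
print(P([674.4,-144.6,136]),P([664.4,-144.6,136]),P([674.4,-134.6,136]))
E
```

```text
1.2 [ 674.52968526 -144.31483758  177.12732876] [-1.79963958e+02 -1.32876711e-02  7.36016468e+01] [ 0.57454693 -0.52805116  1.04789437]
[[ 3.43794978e-04  9.55221450e-01  2.95891642e-01  7.46371420e+01]
 [ 9.99999422e-01 -6.29727137e-04  8.71042143e-04 -1.38845253e-01]
 [ 1.01836913e-03  2.95891171e-01 -9.55221115e-01 -1.31133234e+02]
 [ 0.00000000e+00  0.00000000e+00  0.00000000e+00  1.00000000e+00]] [[319.99144578   0.         326.34084721]
 [  0.         319.99144578 201.93481497]
 [  0.           0.           1.        ]]
[326.80434458 237.28855418] [310.43514135 241.71599586] [321.9047195  221.88233111]
```

View pics/w1.png

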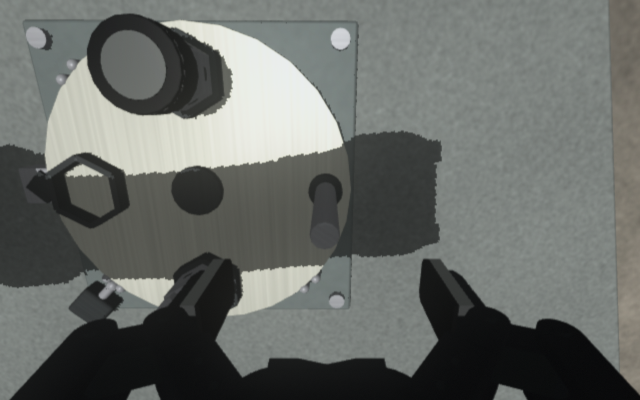

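```bash
python3 - <<'E'
from h import *
from scipy.optimize import least_squares
s=telemetry.state();c=camera("wrist")
T=np.eye(4);T[:3,:3]=R.from_euler("xyz",s["eef_rot"],degrees=True).as_matrix();T[:3,3]=s["tool_pos"]
W=T@np.array(c["tool_from_camera"])
def P(X):
    v=(np.linalg.inv(W)@np.r_[X,1])[:3]*[1,-1,-1];q=c["camera_matrix"]@v;return q[:2]/q[2]
ob=[((323,236),0,113,136),((197.5,190),0,0,40),((133,64),90,95,104),((87,189),180,95,44)]
f=lambda p:np.concatenate([P([p[0]+r*np.cos(np.radians(p[2]+a)),p[1]+r*np.sin(np.radians(p[2]+a)),z])-q for q,a,r,z in ob])
r=least_squares(f,[566,-112.6,-16.4]);p=r.x;print(p,f(p).reshape(-1,2).round(1))
for a,rr in((0,113),(90,113),(180,95)):print(p[0]+rr*np.cos(np.radians(p[2]+a)),p[1]+rr*np.sin(np.radians(p[2]+a)))
E
```

```text
[ 565.82861668 -110.25653349  -16.74198747] [[ 1.9 -1.2]
 [-1.9  0.6]
 [ 2.1 -0.2]
 [-4.   2. ]]
674.0387336135819 -142.80757945145874
598.3796626439156 -2.0464165548451234
474.8555095242624 -82.89060989037453
```

Emit:
carry_out --pt "-0.0015 0 -0.025 0" --pt "0 0 -0.025 0" --pt "0 0 -0.023 0" --pt "0 0 0 0" --gripper 1

```text
time_s: 1.7
tool_pos: [671.8, -143.7, 102.3]
eef_rot: [-179.8, 0.0, 73.6]
force: [0.1, -0.8, -0.3]
finger_gap: 85.5
finger_force: 0.0
```

Emit:
carry_out --pt "0 0 0 0" --pt "0 0 0 0" --pt "0 0 0 0" --pt "0 0 0 0" --pt "0 0 0 0" --pt "0 0 0 0" --pt "0 0 0 0" --pt "0 0 0 0" --gripper -1 --squeeze 50

```text
time_s: 2.5
tool_pos: [673.2, -144.5, 105.1]
eef_rot: [180.0, -0.0, 73.6]
force: [-1.8, 0.8, 5.8]
finger_gap: 16.7
finger_force: 48.6
```

Emit:
carry_out --pt "0.0024 0.0095 0 5" --pt "0.0015 0.0097 0 5" --pt "0.0007 0.0098 0 5" --pt "-0.0002 0.0098 0 5" --pt "-0.001 0.0097 0 5" --pt "-0.0019 0.0096 0 5" --pt "-0.0027 0.0094 0 5" --pt "-0.0035 0.0091 0 5" --pt "-0.0043 0.0088 0 5"

```text
time_s: 3.4
tool_pos: [665.9, -58.9, 105.1]
eef_rot: [179.8, 0.2, 118.8]
force: [13.9, -1.7, -5.4]
finger_gap: 16.7
finger_force: 48.9
```

Emit:
carry_out --pt "-0.005 0.0084 0 5" --pt "-0.0057 0.0079 0 5" --pt "-0.0064 0.0074 0 5" --pt "-0.007 0.0068 0 5" --pt "-0.0076 0.0062 0 5" --pt "-0.0081 0.0055 0 5" --pt "-0.0086 0.0048 0 5" --pt "-0.0089 0.004 0 5" --pt "-0.0093 0.0032 0 5" --pt "0 0 0 0"

```text
time_s: 4.4
tool_pos: [597.7, -2.3, 105.1]
eef_rot: [179.8, 0.1, 163.9]
force: [6.3, 12.2, -2.8]
finger_gap: 16.9
finger_force: 50.8
```

Emit:
carry_out --pt "0 0 0 0" --pt "0 0 0 0" --pt "0 0 0 0"

```text
time_s: 4.7
tool_pos: [598.5, -2.6, 105.0]
eef_rot: [179.8, 0.1, 163.7]
force: [5.7, 12.0, -1.0]
finger_gap: 16.9
finger_force: 51.0
```

Emit:
carry_out --pt "0 0 0 0" --pt "0 0 0 0" --pt "0 0 0 0" --pt "0 0 0 0" --pt "0 0 0 0" --pt "0 0 0 0" --gripper 1

```text
time_s: 5.3
tool_pos: [597.4, -5.0, 104.3]
eef_rot: [-180.0, 0.0, 163.6]
force: [0.6, 0.6, 0.4]
finger_gap: 85.5
finger_force: 0.0
```

Emit:
carry_out --pt "0 0 0.025 0" --pt "0 0 0.025 0" --pt "0 0 0.025 0" --pt "0 0 0 0" --pt "0 0 0 0"

```text
time_s: 5.8
tool_pos: [597.5, -5.0, 179.5]
eef_rot: [-180.0, 0.1, 163.6]
force: [0.1, 0.2, -0.9]
finger_gap: 85.1
finger_force: 0.0
```

```bash
python3 - <<'E'
from h import *
a=camera("scene"); 
cv2.imwrite("pics/c3.png",cv2.resize(a["img"][180:300,220:360],None,fx=5,fy=5,interpolation=cv2.INTER_CUBIC))
E
```

```text
(no output)
```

View pics/c3.png

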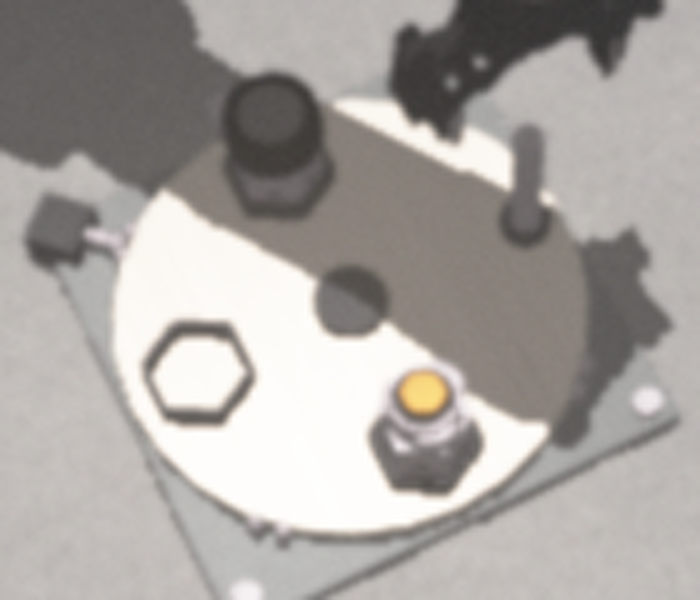

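Emit:
carry_out --pt "-0.0088 -0.0056 0 -8.1" --pt "-0.0088 -0.0056 0 -8.1" --pt "-0.0088 -0.0056 0 -8.1" --pt "-0.0088 -0.0056 0 -8.1" --pt "-0.0088 -0.0056 0 -8.1" --pt "-0.0088 -0.0056 0 -8.1" --pt "-0.0088 -0.0056 0 -8.1"

```text
time_s: 6.55
tool_pos: [534.9, -44.3, 178.2]
eef_rot: [-179.9, -0.0, 106.6]
force: [0.1, -0.5, -0.5]
finger_gap: 85.5
finger_force: 0.0
```

Emit:
carry_out --pt "-0.0088 -0.0056 0 -8.1" --pt "-0.0088 -0.0056 0 -8.1" --pt "-0.0088 -0.0056 0 -8.1" --pt "-0.0088 -0.0056 0 -8.1" --pt "-0.0088 -0.0056 0 -8.1" --pt "-0.0088 -0.0056 0 -8.1" --pt "-0.0088 -0.0056 0 -8.1" --pt "0 0 0 0" --pt "0 0 0 0" --pt "0 0 0 0"

```text
time_s: 7.55
tool_pos: [474.5, -82.9, 179.0]
eef_rot: [-180.0, 0.0, 50.4]
force: [-0.1, 0.6, -0.4]
finger_gap: 85.1
finger_force: 0.0
```

```bash
python3 - <<'E'
from h import *
s=telemetry.state();c=camera("wrist");print(s["time_s"],s["tool_pos"],s["eef_rot"],s["joint_positions"])
cv2.imwrite("pics/w2.png",c["img"])
T=np.eye(4);T[:3,:3]=R.from_euler("xyz",s["eef_rot"],degrees=True).as_matrix();T[:3,3]=s["tool_pos"]
np.save("W2.npy",T@np.array(c["tool_from_camera"]))
E
```

```text
7.55 [474.47532279 -82.92181101 178.98235241] [-1.79977078e+02  1.27396355e-02  5.04276108e+01] [  4.11260926  13.78580079   2.43867496 116.03773354  -0.75838759
  50.21710439 -32.60571667]
```

View pics/w2.png

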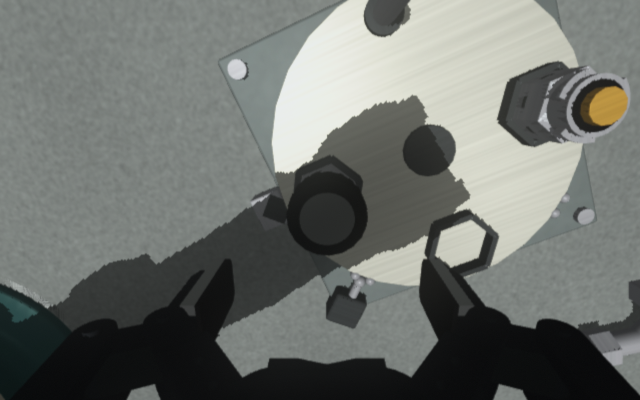

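```bash
python3 - <<'E'
from h import *
W=np.load("W2.npy");K=np.array([[319.99,0,326.34],[0,319.99,201.93],[0,0,1]])
for n,p,z in(("capouter",(327,214),104),("inner",(327,219),104),("hub",(429.5,150),40),("post?",(395,8),136)):
    d=W[:3,:3]@(np.linalg.inv(K)@[*p,1]*[1,-1,-1]);o=W[:3,3];print(n,o+d*(z-o[2])/d[2])
for X in((474.5,-83,104),):
    v=(np.linalg.inv(W)@np.r_[X,1])[:3]*[1,-1,-1];q=K@v;print(q[:2]/q[2])
E
```

```text
capouter [476.18403213 -81.63473041 104.        ]
inner [473.87238194 -84.43722463 104.        ]
hub [ 564.64055071 -109.91173934   40.        ]
post? [575.06132683 -12.96521006 136.        ]
[326.37114978 216.93039389]
```

Emit:
carry_out --pt "0 0 -0.025 0" --pt "0 0 -0.025 0" --pt "0 0 -0.025 0" --pt "0 0 -0.02 0" --pt "0 0 0 0" --pt "0 0 0 0"

```text
time_s: 8.2
tool_pos: [474.4, -83.2, 84.5]
eef_rot: [-180.0, 0.0, 50.3]
force: [0.3, -0.0, -0.4]
finger_gap: 85.3
finger_force: 0.0
```

Emit:
carry_out --pt "0 0 0 0" --pt "0 0 0 0" --pt "0 0 0 0" --pt "0 0 0 0" --pt "0 0 0 0" --pt "0 0 0 0" --pt "0 0 0 0" --gripper -1 --squeeze 60

```text
time_s: 8.9
tool_pos: [474.7, -83.2, 85.4]
eef_rot: [179.9, -0.1, 50.2]
force: [-4.0, 1.9, 13.3]
finger_gap: 54.9
finger_force: 60.6
```

Emit:
carry_out --pt "0 0 0 4" --pt "0 0 0 4" --pt "0 0 0 4" --pt "0 0 0 4" --pt "0 0 0 4" --pt "0 0 0 4" --pt "0 0 0 4" --pt "0 0 0 4" --pt "0 0 0 4"

```text
time_s: 9.8
tool_pos: [475.7, -83.3, 85.9]
eef_rot: [179.8, 0.0, 86.4]
force: [-0.8, 1.9, 16.8]
finger_gap: 55.0
finger_force: 61.0
```

Emit:
carry_out --pt "0 0 0 4" --pt "0 0 0 4" --pt "0 0 0 4" --pt "0 0 0 4" --pt "0 0 0 4" --pt "0 0 0 4" --pt "0 0 0 4" --pt "0 0 0 4" --pt "0 0 0 4" --pt "0 0 0 3"

```text
time_s: 10.8
tool_pos: [475.3, -83.2, 85.8]
eef_rot: [179.9, 0.1, 125.4]
force: [-3.5, 2.8, 18.6]
finger_gap: 54.6
finger_force: 61.0
```

Emit:
carry_out --pt "0 0 0 0" --pt "0 0 0 0" --pt "0 0 0 0"

```text
time_s: 11.1
tool_pos: [475.3, -83.2, 85.8]
eef_rot: [179.9, 0.1, 125.2]
force: [-3.0, 3.0, 18.0]
finger_gap: 54.8
finger_force: 61.0
```

```bash
python3 - <<'E'
from h import *
s=telemetry.state();print(s)
a=camera("scene");b=camera("side")
cv2.imwrite("pics/c4.png",np.hstack([cv2.resize(a["img"][180:300,220:340],None,fx=3,fy=3),cv2.resize(b["img"][160:280,265:405],None,fx=3,fy=3)]))
E
```

```text
{'time_s': 11.1, 'joint_positions': array([ 19.25727674,  23.18819867, -15.29845892, 119.13570518,
         9.61613613,  38.66002531,  32.8493619 ]), 'qd': array([-0.09636133,  0.06856804,  0.15916427,  0.08764952,  0.13709368,
       -0.05366555, -0.02790548]), 'joint_efforts': array([  0.97078968, -62.85219669,  -2.0291993 , -26.99150026,
         0.36657949,  -0.83950756,  -0.06311144]), 'tool_pos': array([475.26280583, -83.24672436,  85.75974295]), 'eef_rot': array([1.79903774e+02, 1.16851523e-01, 1.25226855e+02]), 'force': array([-2.97816961,  3.00685378, 17.95339008]), 'torque': array([0.44991725, 0.64784986, 0.02351   ]), 'finger_force': 61.02218266023556, 'finger_gap': 54.78444528555836}
```

View pics/c4.png

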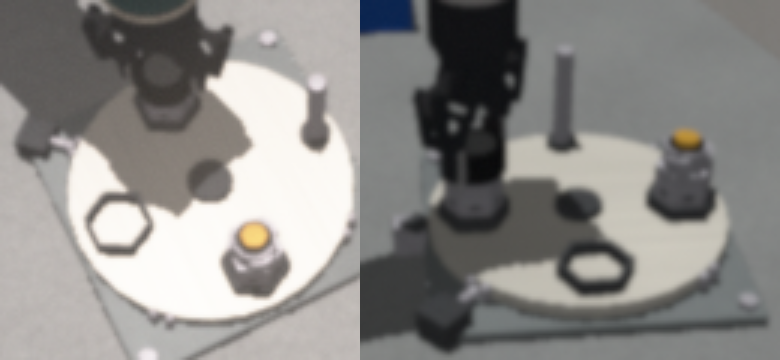

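Emit:
carry_out --pt "0 0 0.002 0" --pt "0 0 0.002 0" --pt "0 0 0.001 0" --pt "0 0 0.001 0" --pt "0 0 0 0" --pt "0 0 0 0"

```text
time_s: 11.8
tool_pos: [474.1, -83.3, 90.2]
eef_rot: [-180.0, -0.0, 125.2]
force: [-0.1, -0.4, -1.2]
finger_gap: 54.7
finger_force: 63.2
```

Emit:
carry_out --pt "0 0 0.003 0" --pt "0 0 0.004 0" --pt "0 0 0.004 0" --pt "0 0 0.004 0" --pt "0 0 0.004 0" --pt "0 0 0.004 0" --pt "0 0 0.004 0" --pt "0 0 0.004 0" --pt "0 0 0.003 0" --pt "0 0 0 0"

```text
time_s: 12.8
tool_pos: [474.4, -83.4, 124.7]
eef_rot: [180.0, 0.0, 125.2]
force: [-0.3, 0.2, -0.4]
finger_gap: 54.5
finger_force: 63.2
```

Emit:
carry_out --pt "0 0 0 0" --pt "0 0 0 0" --pt "0 0 0 0" --pt "0 0 0 0" --pt "0 0 0 0"

```text
time_s: 13.3
tool_pos: [474.1, -83.3, 124.2]
eef_rot: [-180.0, -0.0, 125.2]
force: [-0.6, -0.1, -0.6]
finger_gap: 54.8
finger_force: 63.2
```

```bash
python3 - <<'E'
from h import *
a=camera("scene");b=camera("side")
cv2.imwrite("pics/c5.png",np.hstack([cv2.resize(a["img"][180:300,220:340],None,fx=3,fy=3),cv2.resize(b["img"][160:280,265:405],None,fx=3,fy=3)]))
E
```

```text
(no output)
```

View pics/c5.png

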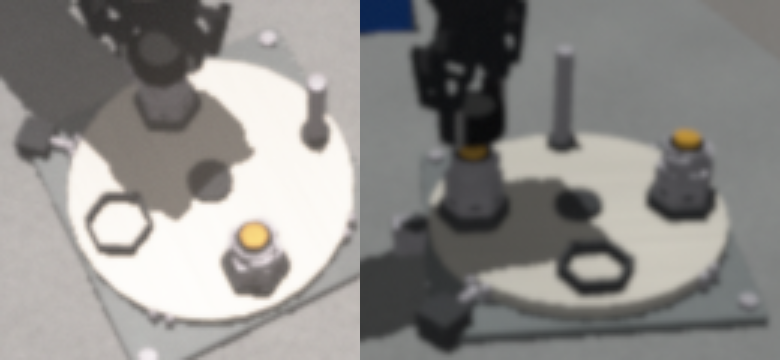

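The cap is held above the coupling: the brass poppet now shows below it at (475,152). The coupling sits in its nest and the table hasn't moved.

```bash
python3 -c "
from h import *
print(order.sign_off())"
```

```text
the job is handed in; nothing more can be done
None
```

I turned the table one click anticlockwise, which brought the capped coupling to the station, then twisted the cap off; it is held level about 2 cm above the coupling's mouth. Last pictures showed both couplings in their nests; job handed in at about 13 s, verdict not shown.

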